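# Lock the glaze sieve onto its receiver

### The job

Put the round sieve section that has two lugs at its foot into the receiver bolted to the bench: let the lugs down through the two gaps between the tabs until it sits on the seat, then twist it a quarter turn clockwise (seen from above) so that both lugs lie under the tabs, and let go of it sitting flat. Leave the narrower strainer, which has no lugs, where it stands.

Things in the scene. Friction and masses are not known exactly. Their poses are not given: they have to be found in the camera images.
- sieve: Loose aluminium section, about 0.3 kg: tube 90 mm wide, 45 mm tall. Grip bar over its mouth 90 long, 14 thick, its underside 68 and its top 90 mm up, open below. Two lugs at the foot, in line with the bar, reach 68 mm from the axis; 16 wide, 8 high, undersides level with the section's. Origin: centre of underside; x along bar and lugs, z up. A half turn changes nothing.
- receiver: Grey-green round pan with a bare steel seat, fixed to the bench, 170 mm wide, 44 tall, 156 inside. Two inward tabs (each 100 degrees of arc) on its rim reach in to 58 mm from the axis, undersides 38 and tops 44 mm up; between them two opposite 80 degree gaps. Origin: centre of underside; z up, x through the middles of the gaps, y through the middles of the tabs.
- receiver_seat (a point): Centre of the flat seat inside the receiver, 20 mm above its underside, 18 mm below the tabs. Axes as the receiver's. The section lies on it with some 10 mm of play sideways and upwards, even when locked. Clockwise from above, lugs meet solid stops about 100 degrees from mid-gap; anticlockwise they are blocked after about 30 degrees.
- strainer: Bystander, loose: narrower aluminium strainer, 66 mm wide, 45 mm tall, with a like grip bar (14 mm thick, 66 long, top 90 mm up) but no lugs. Origin: centre of underside; x along its bar, z up. Leave it standing.
Not all that is in view belongs to the job. Leave any blue look-alike of the sieve alone. Of the things that look like the receiver, take the one that is farthest to the robot's right at the start.

How it is judged (in metres and radians):
At the end, for the whole second after the job is handed in: The sieve sits in the receiver: its underside within 7 mm of the seat, axis within 18 mm of the receiver's, upright within 7 degrees, its lugs within 32 degrees of the middles of the tabs (so under them), at rest; the strainer is upright and within 50 mm of where it stood (z of sieve in the frame of receiver between 0.014 and 0.027 m and horizontal distance between sieve and receiver below 0.018 m and angle between the x axis of sieve and the y axis of receiver, either way round below 0.56 rad and angle between sieve's own z axis and vertical below 0.12 rad and linear speed of sieve below 0.02 m/s and distance of strainer from where it was at the start of the episode below 0.05 m and angle between strainer's own z axis and vertical below 0.2 rad); the robot touches nothing.
It fails at once if the strainer is displaced by more than 50 mm or tipped (distance of strainer from where it was at the start of the episode above 0.05 m or angle between strainer's own z axis and vertical above 0.5 rad).
It also fails if it takes over 46 s, if anything falls off the work surface, if the arm or the gripper's body presses on something with over 40 N, if the wrist force passes 120 N, or if a joint passes its speed limit or range.

### The arm

A 6-joint arm with a two-finger parallel gripper is mounted at the origin on the work surface. World frame = base frame: x ahead of the robot, y to its left, z up, the work surface at z = 0. Lengths are in mm, angles in degrees, forces in N, time in s.
With the tool pointing down it reaches from about 375 to 925 mm from the base axis. Payload 5.7 kg.
Tool frame: the origin (TCP) lies midway between the tips of the shut fingers; the grasp point (between the pads) lies 19 mm behind it (grip_point_offset is the distance from the TCP to the grasp point, in mm); z points along the fingers, y is the line along which they close (so a half turn about z gives the same grasp; the last joint's range is limited). The gripper opens to 85 mm and grips with 20 to 120 N. Pads are 22 mm wide; open, the fingers measure 114 mm over their backs; the gripper's body (76 mm by 85 mm) begins 54 mm behind the grasp point. The pads swing forward as they close: fully open they stand 13 mm farther back than shut.
Start: joints at [69.494, 20.558, 86.54, -0, 72.909, -6.595], TCP at [144.247, 582.371, 231.267] pointing down, gripper open.
Joint ranges: [-170.27, 170.27], [-57.76, 135], [12.27, 136.19], [-55.21, 235.2], [11.17, 155.16], [-170.74, 170.74]. Speed limits (degrees/s): [136.94, 136.94, 180, 180, 180, 180].

### API

Orientations are given as a 3x3 rotation matrix whose columns are the frame's x, y, z axes.
In Python, from bench import observe, capture, calibration, sign_off, grip_point_offset gives the robot as it stands.
- The arm moves only by the shell command python3 -m inch 'ROWS' [OPENING] [FORCE]. ROWS is JSON, a list of rows, each a list of 2 entries, a list of its own where there are three numbers: the shift along the tool's x, y, z as a fraction of full scale, then the turn, a rotation vector about the tool's x, y, z as a fraction of full scale. A call has 1 to 20 rows; each row is the pose to reach, as a shift and turn from the pose commanded when the call began, along the tool's axes at that moment, turning the shorter way round; what a row does not reach only later rows make up. Full scale, the value 1, is 0.1 m for a shift and 180 degrees for a turn. A row lasts 1/10 s, in which the tool goes at most 50 mm and 8.59 degrees, less where a joint would pass 70% of its speed; a pose out of reach is approached as far as the arm can. A call with a number of a shift or a turn outside -1 to 1 is refused whole. A call with a gripper value outside its range is refused whole. OPENING is the opening, from -1 (shut) to 1 (fully open), set as the call begins (- or left out, the last holds). The fingers move at their own pace and stop on an object; FORCE is the grip in N (left out, the last holds). Time passes only in rows, so rows that repeat a pose let the fingers close. It gives the time, the measured TCP pose, the force, the opening and the grip force at its end, in the units of the state.
- observe(): the state, without advancing time (a new reading comes with each control period).
- capture(name): name is "scene" or "top"; returns (picture, depth): 480x640x3 uint8, red, green, blue; 480x640 float32, mm along the optical axis (not along the pixel's ray), 0 where there is no reading.
- calibration(name): a dict with "K" (3x3 intrinsics, pixels), "R" (3x3) and "t" (3): a world point X has camera coordinates R X + t. Camera axes: x right, y down, z forward; pixel columns grow to the right and rows downward; lengths in mm; the calibration is good to about 2 mm. A picture is of the moment at which its call begins. calibration takes no time and is no camera call.
- sign_off(): hands the job in; it is judged then, once.
The state is a dict: "time_s": time; "joint_positions": joint angles; "joint_vel": joint speeds; "joint_torque": joint torques, N m; "ee_pos": TCP position; "orientation": TCP orientation; "contact_force": force on the tool from outside, world axes, zero at the start; "wrist_torque": the same for the moment, N m; "width": finger opening in mm; "grip_force": force on a finger pad.
Only numpy, scipy, OpenCV 4.12 (cv2) and the standard library are available. Lean on these libraries where they do the work, as an engineer would, in place of code of your own. Each camera call takes 0.05 s, during which the arm holds its last target. There are 200 camera calls.

## Working session

There is one attempt and no reset: what is moved stays moved. The work goes in short steps, Python scripts to look and compute and a shell command to move; the robot and the scene stay as the last step left them, time stands still between calls to the robot, and variables do not carry over. Pictures are saved under pics/ and viewed, at most 10 in all, crops included, and the job is handed in when it is done.

```bash
mkdir -p pics; cat > h.py <<'E'
import numpy as np, cv2
from bench import observe, capture, calibration
def pts(name,depth):
    c=calibration(name);K,R,t=[np.array(c[k],float) for k in("K","R","t")]
    v,u=np.mgrid[:480,:640]
    P=np.stack([(u-K[0,2])/K[0,0]*depth,(v-K[1,2])/K[1,1]*depth,depth],-1)
    W=(P-t.ravel())@R
    W[depth<=0]=np.nan
    return W
E
python3 - <<'E'
from h import *
print(observe())
ims=[]
for n in("scene","top"):
    p,d=capture(n); np.save(f'{n}0.npy',d); cv2.imwrite(f'pics/{n}0.png',p[...,::-1])
    c=calibration(n); R=np.array(c["R"]);print(n,-R.T@np.ravel(c["t"]),c["K"][0])
    W=pts(n,d); 
    for v in range(40,480,80): print([tuple(np.nan_to_num(W[v,u]).round().astype(int)) for u in range(40,640,140)])
E
```

```text
{'time_s': 0.0, 'joint_positions': array([ 6.94944737e+01,  2.05987054e+01,  8.65997963e+01, -1.26016017e-03,
        7.29070015e+01, -6.59432349e+00]), 'joint_vel': array([ 0.04022   , -0.0481503 , -0.09219188, -0.04992751, -0.01031607,
        0.10454569]), 'joint_torque': array([-4.31089793e-03, -5.27618837e+01, -2.78613353e+01, -7.39550051e-04,
        1.33879521e-02,  5.03698715e-06]), 'ee_pos': array([144.02187354, 581.75822969, 230.44019406]), 'orientation': array([[-9.70670992e-01,  2.40410971e-01, -6.25339435e-04],
       [ 2.40411709e-01,  9.70669465e-01, -1.73206773e-03],
       [ 1.90589811e-04, -1.83160682e-03, -9.99998304e-01]]), 'contact_force': array([ 0.35841814, -0.3189404 ,  0.25047186]), 'wrist_torque': array([-0.03230833,  0.01626708, -0.0139312 ]), 'grip_force': 0.0, 'width': 85.37391100397745}
scene [821.80169292 118.89871314 692.88301757] [457.65486516   0.         321.94523499]
[(np.int64(81), np.int64(-844), np.int64(-3)), (np.int64(-14), np.int64(-511), np.int64(-1)), (np.int64(-113), np.int64(-185), np.int64(-3)), (np.int64(-205), np.int64(140), np.int64(-
[... 1965 characters left out ...]
 np.int64(-2))]
[(np.int64(381), np.int64(473), np.int64(1)), (np.int64(376), np.int64(232), np.int64(0)), (np.int64(365), np.int64(-6), np.int64(46)), (np.int64(364), np.int64(-240), np.int64(3)), (np.int64(359), np.int64(-472), np.int64(0))]
[(np.int64(248), np.int64(462), np.int64(0)), (np.int64(244), np.int64(228), np.int64(1)), (np.int64(239), np.int64(-3), np.int64(1)), (np.int64(235), np.int64(-225), np.int64(20)), (np.int64(230), np.int64(-455), np.int64(1))]
[(np.int64(123), np.int64(451), np.int64(0)), (np.int64(119), np.int64(224), np.int64(-1)), (np.int64(118), np.int64(0), np.int64(13)), (np.int64(111), np.int64(-221), np.int64(1)), (np.int64(107), np.int64(-441), np.int64(-1))]
```

View pics/scene0.png

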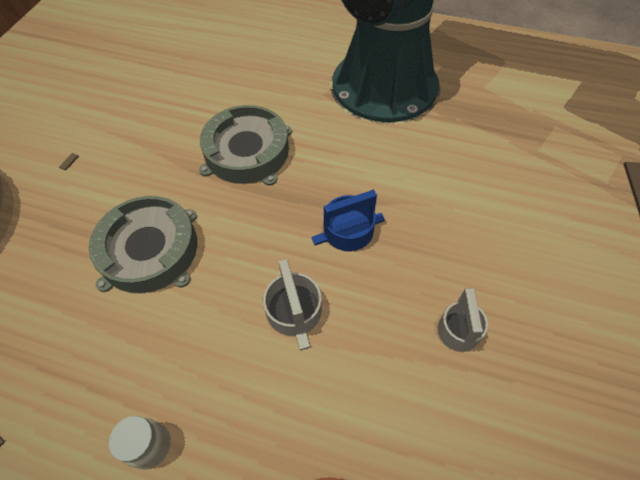

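View pics/top0.png

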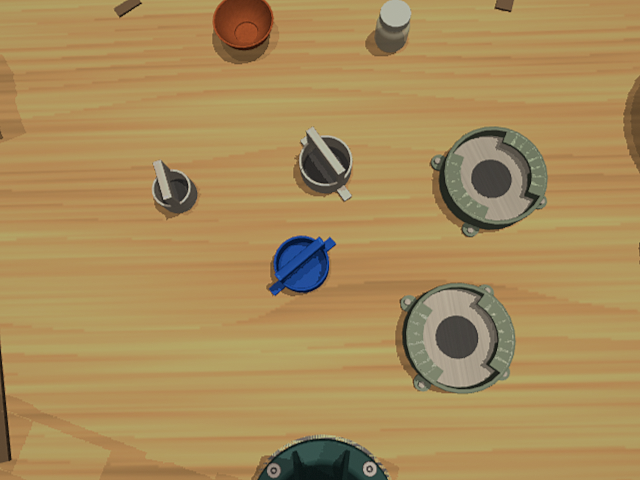

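Top view: the sieve candidates are grey with lugs (325,163), blue look-alike (301,264) and the narrow lugless strainer (173,190). The receivers are at (493,178) and (459,337). I choose the grey one with lugs and the receiver with the smaller y, probably (493,178). Next I measure them and check with a crop.

```bash
cat > m.py <<'E'
from h import *
def line(P): 
    r=cv2.minAreaRect(P[:,:2].astype(np.float32)); return np.round(r[0],1),np.round(r[1],1),round(r[2],1)
def bar(W,c,zlo=84,zhi=97,r=70):
    m=(abs(W[...,2]-(zlo+zhi)/2)<(zhi-zlo)/2)&(np.hypot(W[...,0]-c[0],W[...,1]-c[1])<r)
    P=W[m]; q=P[:,:2]-P[:,:2].mean(0); w,V=np.linalg.eigh(q.T@q); a=np.degrees(np.arctan2(V[1,1],V[0,1]))
    return len(P),'rect',line(P),'pca ang',round(a%180,1),'z',P[:,2].mean().round(1)
def rec(W,c):
    m=(abs(W[...,2]-44)<5)&(np.hypot(W[...,0]-c[0],W[...,1]-c[1])<105)
    P=W[m][:,:2]
    # outer rim circle: algebraic fit on hull, rejecting ears
    c=np.array(c,float)
    for i in range(6):
        a=np.degrees(np.arctan2(*(P-c).T[::-1]));r=np.hypot(*(P-c).T)
        k=(r<92);b=(a//5).astype(int);E=[]
        for j in set(b):
            s=np.where((b==j)&k)[0]
            if len(s): E.append(P[s[np.argmax(r[s])]])
        E=np.array(E);s=np.linalg.lstsq(np.c_[2*E,np.ones(len(E))],(E**2).sum(1),rcond=None)[0];c=s[:2]
    R=np.sqrt(s[2]+c@c)
    a=np.degrees(np.arctan2(*(P-c).T[::-1]));r=np.hypot(*(P-c).T);k=(r>61)&(r<73)
    h=np.histogram(a[k],np.arange(-180,181,5))[0]
    ph=np.angle((np.exp(2j*np.radians(np.arange(-177.5,180,5)))*(h>3)).sum(),deg=True)/2
    return c.round(1),'R',R.round(1),'tab axis',ph.round(1),h
E
python3 - <<'E'
from m import *
for n,s,r1,r2,st in(("top",(325,163),(493,178),(459,337),(173,190)),("scene",(293,305),(145,245),(245,143),(463,325))):
    W=pts(n,np.load(n+'0.npy'))
    g=lambda p:(W[p[1]-6:p[1]+7,p[0]-6:p[0]+7,:2].reshape(-1,2)); c=lambda p:np.nanmean(g(p),0)
    print(n,'sieve',c(s),bar(W,c(s)));print('strainer',bar(W,c(st)))
    for r in(r1,r2): print('rec',*rec(W,c(r)))
    m=(abs(W[...,2]-45)<4)&(np.hypot(*(W[...,:2]-c(s)).transpose(2,0,1))<65);E=cv2.minEnclosingCircle(W[m][:,:2].astype(np.float32));print('tube rim',E)
p=cv2.imread('pics/top0.png')[90:280,270:570];cv2.imwrite('pics/crop.png',cv2.resize(p,None,fx=2.5,fy=2.5,interpolation=2))
E
```

```text
top sieve [563.45124355 -18.86118315] (516, 'rect', (array([566.9, -19.2]), array([90.4, 14.8]), 33.6), 'pca ang', np.float64(33.6), 'z', np.float64(90.0))
strainer (381, 'rect', (array([526.4, 239. ]), array([66.6, 14.7]), 17.0), 'pca ang', np.float64(17.5), 'z', np.float64(89.8))
rec [ 534.6 -299.2] R 84.6 tab axis -70.0 [ 0  0  0  0  0  0  0  0  0  0  0  9 28 24 26 26 26 25 23 24 26 23 25 27
 23 26 24 23 23 24 25 25 15  0  0  0  0  0  0  0  0  0  0  0  0  0  0  8
 25 24 22 22 24 24 27 24 26 27 23 28 24 27 24 26 24 27 26 26 14  0  0  0]
rec [ 272.5 -221.6] R 84.4 tab axis -83.7 [ 0  0  0  0  0  0  0  0  4 31 27 32 33 31 30 29 27 29 33 29 30 30 31 31
 28 29 31 29 26 24  0  0  0  0  0  0  0  0  0  0  0  0  0  0  2 28 28 30
 29 29 29 28 31 32 28 30 28 30 31 31 30 29 29 31 31 23  0  0  0  0  0  0]
tube rim ((566.9063720703125, -19.5965576171875), 45.3062744140625)
scene sieve [585.75136152  -6.33062841] (555, 'rect', (array([566.3, -17.5]), array([90.9, 13.9]), 33.6), 'pca ang', np.float64(33.5), 'z', np.float64(88.6))
strainer (488, 'rect', (array([526.1, 240.9]), array([65.5, 14.7]), 17.1), 'pca ang', np.float64(17.6), 'z', np.float64(88.6))
rec [ 534.2 -297.6] R 84.7 tab axis -70.0 [ 0  0  0  0  0  0  0  0  0  0  0  4 18 21 21 17 25 18 22 20 23 21 20 23
 21 24 25 22 23 23 20 31 15  0  0  0  0  0  0  0  0  0  0  0  0  0  0  6
 23 22 22 20 24 20 24 20 23 21 22 20 21 19 21 19 20 21 16 21 11  0  0  0]
rec [ 272.4 -220. ] R 84.6 tab axis -82.5 [ 0  0  0  0  0  0  0  0  3  9 14 14 15 13 13 10 16 17 12 14 12 16 12 15
 14 14 16 13 18 15  0  0  0  0  0  0  0  0  0  0  0  0  0  0  1 15 15 16
 17 14 16 17 13 17 13 13 17 10 16 15 10 13 14 16 11 13  0  0  0  0  0  0]
tube rim ((566.368408203125, -17.39093589782715), 45.163307189941406)
```

View pics/crop.png

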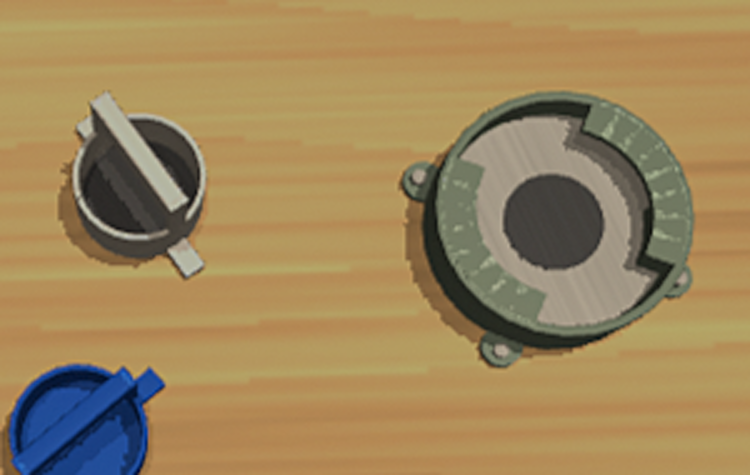

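Crop: the grey sieve with lugs is at (125,180) and its lugs line up with the bar. The receiver is at (550,210), with tabs lower-left and upper-right and gaps upper-left and lower-right. Both views agree: sieve (566.7,-18.5) with bar at 33.5°, receiver (534.4,-298.4) with gap axis at 20°. That receiver is the rightmost, since the other is at y=-221. Moving now.

```bash
python3 -c "
import bench;print(bench.grip_point_offset if not callable(bench.grip_point_offset) else bench.grip_point_offset())"
M='python3 -m inch'
$M '[[[-0.4,-0.35,0],[0,0,0]],[[-0.8,-0.7,0],[0,0,0]],[[-0.925,-0.803,0],[0,0,0]]]' 1 60 
$M '[[[-0.4,-0.35,0],[0,0,0]],[[-0.8,-0.7,0],[0,0,0]],[[-0.925,-0.803,0],[0,0,0]]]' >/dev/null
$M '[[[-0.4,-0.35,0],[0,0,0]],[[-0.8,-0.7,0],[0,0,0]],[[-0.925,-0.803,0],[0,0,0]]]' >/dev/null
$M '[[[-0.4,-0.35,0],[0,0,0]],[[-0.8,-0.7,0],[0,0,0]],[[-0.925,-0.803,0],[0,0,0]]]' >/dev/null
$M '[[[-0.4,-0.35,0],[0,0,0]],[[-0.8,-0.7,0],[0,0,0]],[[-0.925,-0.803,0],[0,0,0]]]' 
$M '[[[-0.4,-0.35,0],[0,0,-0.045]],[[-0.8,-0.7,0],[0,0,-0.09]],[[-0.925,-0.803,0],[0,0,-0.135]],[[-0.925,-0.803,0],[0,0,-0.18]],[[-0.925,-0.803,0],[0,0,-0.225]],[[-0.925,-0.803,0],[0,0,-0.263]],[[-0.925,-0.803,0],[0,0,-0.263]],[[-0.925,-0.803,0],[0,0,-0.263]]]'
```

```text
18.700000000000003
time_s: 0.4
ee_pos: [215.5, 478.7, 230.6]
orientation: [[-0.971, 0.241, -0.0], [0.241, 0.971, -0.003], [-0.0, -0.003, -1.0]]
contact_force: [0.3, -0.2, -0.4]
width: 85.3
grip_force: 0.0
time_s: 1.6
ee_pos: [498.9, 78.2, 231.3]
orientation: [[-0.97, 0.243, 0.001], [0.243, 0.97, -0.001], [-0.002, -0.001, -1.0]]
contact_force: [-0.5, 0.3, -0.5]
width: 85.3
grip_force: 0.0
time_s: 2.4
ee_pos: [566.9, -18.7, 231.0]
orientation: [[-0.836, -0.548, -0.001], [-0.548, 0.836, 0.0], [0.001, 0.0, -1.0]]
contact_force: [0.0, 0.2, -0.0]
width: 85.6
grip_force: 0.0
```

```bash
M='python3 -m inch'
$M '[[[0,0,0.4],[0,0,0]],[[0,0,0.8],[0,0,0]],[[0,0,1],[0,0,0]]]' >/dev/null
$M '[[[0,0,0.25],[0,0,0]],[[0,0,0.5],[0,0,0]],[[0,0,0.71],[0,0,0]],[[0,0,0.71],[0,0,0]],[[0,0,0.71],[0,0,0]]]'
$M '[[[0,0,0],[0,0,0]],[[0,0,0],[0,0,0]],[[0,0,0],[0,0,0]],[[0,0,0],[0,0,0]],[[0,0,0],[0,0,0]],[[0,0,0],[0,0,0]],[[0,0,0],[0,0,0]],[[0,0,0],[0,0,0]],[[0,0,0],[0,0,0]],[[0,0,0],[0,0,0]]]' -1 80
```

```text
time_s: 3.2
ee_pos: [567.0, -18.7, 60.4]
orientation: [[-0.835, -0.55, -0.001], [-0.55, 0.835, 0.0], [0.001, 0.0, -1.0]]
contact_force: [0.3, -0.2, 0.6]
width: 85.5
grip_force: 0.0
time_s: 4.2
ee_pos: [567.2, -18.6, 60.5]
orientation: [[-0.835, -0.551, 0.0], [-0.551, 0.835, 0.0], [-0.0, 0.0, -1.0]]
contact_force: [-1.7, 2.4, 5.2]
width: 12.7
grip_force: 79.3
```

```bash
M='python3 -m inch'
$M '[[[0,0,-0.2],[0,0,0]],[[0,0,-0.5],[0,0,0]],[[0,0,-0.9],[0,0,0]],[[0,0,-0.9],[0,0,0]]]' 
$M '[[[0.2,-0.24,0],[0,0,0]],[[0.4,-0.48,0],[0,0,0]],[[0.605,-0.719,0],[0,0,0]]]' >/dev/null
$M '[[[0.2,-0.24,0],[0,0,0]],[[0.4,-0.48,0],[0,0,0]],[[0.605,-0.719,0],[0,0,0]]]' >/dev/null
$M '[[[0.2,-0.24,0],[0,0,0.025]],[[0.4,-0.48,0],[0,0,0.05]],[[0.605,-0.719,0],[0,0,0.0745]],[[0.605,-0.719,0],[0,0,0.0745]],[[0.605,-0.719,0],[0,0,0.0745]],[[0.605,-0.719,0],[0,0,0.0745]]]'
python3 - <<'E'
from m import *
for n in("scene","top"):
    p,d=capture(n); cv2.imwrite(f'pics/{n}1.png',p[...,::-1]);np.save(n+'1.npy',d)
a,b=cv2.imread('pics/scene1.png'),cv2.imread('pics/top1.png')
cv2.imwrite('pics/both1.png',np.hstack([a[100:400,20:340],b[60:360,320:640]]))
E
```

```text
time_s: 4.6
ee_pos: [570.7, -19.4, 154.7]
orientation: [[-0.835, -0.551, 0.009], [-0.551, 0.835, -0.002], [-0.006, -0.006, -1.0]]
contact_force: [1.4, -0.1, -1.6]
width: 12.8
grip_force: 78.5
time_s: 5.8
ee_pos: [533.8, -297.6, 149.3]
orientation: [[-0.939, -0.343, -0.002], [-0.343, 0.939, 0.001], [0.001, 0.002, -1.0]]
contact_force: [-0.6, 0.2, -2.1]
width: 12.6
grip_force: 78.6
```

View pics/both1.png

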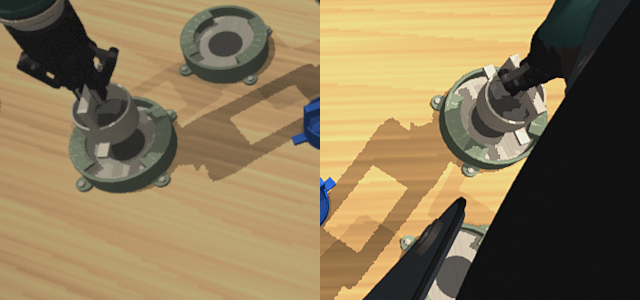

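The picture shows the sieve held upright over the receiver: tube at (103,105), near lug at (103,150), pan at (125,145). I'll do a quick depth check of the held section's rim.

```bash
python3 - <<'E'
from m import *
for n in("scene","top"):
    W=pts(n,np.load(n+'1.npy')); c=(534,-298)
    r=np.hypot(W[...,0]-c[0],W[...,1]-c[1])
    P=W[(abs(W[...,2]-134)<4)&(r<60)&(r>36)]
    q=P[:,:2];s=np.linalg.lstsq(np.c_[2*q,np.ones(len(q))],(q**2).sum(1),rcond=None)[0]
    print(n,'rim',len(P),s[:2],np.sqrt(s[2]+s[:2]@s[:2]),P[:,2].mean())
    L=W[(r>54)&(r<72)&(W[...,2]>84)&(W[...,2]<104)]; print('lug',len(L),L.mean(0),np.median(L[:,2]),np.degrees(np.arctan2(L[:,1].mean()-c[1],L[:,0].mean()-c[0])))
E
```

```text
scene rim 367 [ 533.99952687 -296.21366003] 42.80137331904514 132.18412008804958
lug 121 [ 591.17429357 -274.01532446   93.94166837] 94.62846000231781 22.758099826425934
top rim 361 [ 533.92518079 -297.68039056] 42.85101278039671 133.92799340913183
lug 215 [ 530.64470229 -298.00542549   97.09115187] 97.57855371001604 -179.90735317212636
```

```bash
M='python3 -m inch'
$M '[[[0,0,0.2],[0,0,0]],[[0,0,0.4],[0,0,0]],[[0,0,0.5],[0,0,0]],[[0,0,0.6],[0,0,0]],[[0,0,0.65],[0,0,0]],[[0,0,0.65],[0,0,0]],[[0,0,0.65],[0,0,0]]]'
$M '[[[0,0,0.01],[0,0,0]],[[0,0,0.02],[0,0,0]],[[0,0,0.03],[0,0,0]],[[0,0,0.03],[0,0,0]],[[0,0,0.03],[0,0,0]]]'
```

```text
time_s: 6.6
ee_pos: [534.9, -299.0, 85.8]
orientation: [[-0.94, -0.342, 0.001], [-0.342, 0.94, -0.001], [-0.0, -0.001, -1.0]]
contact_force: [-0.6, 0.1, -1.6]
width: 12.4
grip_force: 78.5
time_s: 7.1
ee_pos: [534.5, -298.8, 82.4]
orientation: [[-0.94, -0.342, -0.0], [-0.342, 0.94, -0.0], [0.0, -0.0, -1.0]]
contact_force: [1.3, 0.4, -1.7]
width: 12.6
grip_force: 78.5
```

```bash
M='python3 -m inch'
$M '[[[0,0,0.01],[0,0,0]],[[0,0,0.02],[0,0,0]],[[0,0,0.02],[0,0,0]],[[0,0,0.02],[0,0,0]]]'
$M '[[[0,0,-0.01],[0,0,0.03]],[[0,0,-0.01],[0,0,0.06]],[[0,0,-0.01],[0,0,0.09]],[[0,0,-0.01],[0,0,0.12]],[[0,0,-0.01],[0,0,0.15]],[[0,0,-0.01],[0,0,0.18]],[[0,0,-0.01],[0,0,0.21]],[[0,0,-0.01],[0,0,0.24]],[[0,0,-0.01],[0,0,0.25]],[[0,0,-0.01],[0,0,0.25]]]'
```

```text
time_s: 7.5
ee_pos: [534.6, -298.7, 80.6]
orientation: [[-0.94, -0.342, 0.0], [-0.342, 0.94, -0.0], [-0.0, -0.0, -1.0]]
contact_force: [0.1, 1.4, 1.8]
width: 13.2
grip_force: 79.1
time_s: 8.5
ee_pos: [534.4, -298.7, 81.1]
orientation: [[-0.906, 0.422, -0.0], [0.422, 0.906, -0.0], [0.0, -0.0, -1.0]]
contact_force: [0.7, 0.8, -1.8]
width: 12.8
grip_force: 78.6
```

Contact with the seat came at the expected height. Halfway round without resistance; finishing the twist and setting it down.

```bash
M='python3 -m inch'
$M '[[[0,0,0],[0,0,0.03]],[[0,0,0],[0,0,0.06]],[[0,0,0],[0,0,0.09]],[[0,0,0],[0,0,0.12]],[[0,0,0],[0,0,0.15]],[[0,0,0],[0,0,0.18]],[[0,0,0],[0,0,0.21]],[[0,0,0],[0,0,0.24]],[[0,0,0],[0,0,0.25]],[[0,0,0],[0,0,0.25]],[[0,0,0.01],[0,0,0.25]],[[0,0,0.01],[0,0,0.25]]]'
$M '[[[0,0,0],[0,0,0]],[[0,0,0],[0,0,0]],[[0,0,0],[0,0,0]],[[0,0,0],[0,0,0]],[[0,0,0],[0,0,0]],[[0,0,0],[0,0,0]],[[0,0,0],[0,0,0]],[[0,0,0],[0,0,0]],[[0,0,0],[0,0,0]],[[0,0,0],[0,0,0]]]' 1
```

```text
time_s: 9.7
ee_pos: [534.7, -298.8, 80.6]
orientation: [[-0.343, 0.939, 0.0], [0.939, 0.343, -0.0], [-0.0, 0.0, -1.0]]
contact_force: [0.2, 0.4, 0.6]
width: 12.7
grip_force: 79.0
time_s: 10.7
ee_pos: [534.5, -298.7, 80.3]
orientation: [[-0.342, 0.94, -0.0], [0.94, 0.342, -0.0], [-0.0, -0.0, -1.0]]
contact_force: [-0.1, -0.1, -0.1]
width: 85.7
grip_force: 0.0
```

```bash
M='python3 -m inch'
$M '[[[0,0,-0.3],[0,0,0]],[[0,0,-0.7],[0,0,0]],[[0,0,-1],[0,0,0]]]' >/dev/null
$M '[[[0,0,-0.4],[0,0,0]],[[0,0,-0.8],[0,0,0]],[[0.4,0,-1],[0,0,0]],[[0.8,0,-1],[0,0,0]],[[1,0,-1],[0,0,0]]]' >/dev/null
$M '[[[0.4,0,0],[0,0,0]],[[0.8,0,0],[0,0,0]],[[1,0,0],[0,0,0]]]' >/dev/null
$M '[[[0.4,0,0],[0,0,0]],[[0.8,0,0],[0,0,0]],[[1,0,0],[0,0,0]],[[1,0,0],[0,0,0]],[[1,0,0],[0,0,0]],[[1,0,0],[0,0,0]]]'
python3 - <<'E'
from m import *
for n in("scene","top"):
    p,d=capture(n); cv2.imwrite(f'pics/{n}2.png',p[...,::-1]);W=pts(n,d)
    print(n,bar(W,(534.4,-298.4),104,117),'strainer',bar(W,(526,240)))
    r=np.hypot(W[...,0]-534.4,W[...,1]+298.4);P=W[(abs(W[...,2]-65)<4)&(r<60)];print('rim',len(P),cv2.minEnclosingCircle(P[:,:2].astype(np.float32)),P[:,2].mean())
a,b=cv2.imread('pics/scene2.png'),cv2.imread('pics/top2.png')
cv2.imwrite('pics/both2.png',np.hstack([a[100:400,20:340],b[60:360,320:640]]))
E
```

```text
time_s: 12.4
ee_pos: [432.4, -17.8, 280.2]
orientation: [[-0.342, 0.94, 0.0], [0.94, 0.342, -0.001], [-0.001, -0.0, -1.0]]
contact_force: [-0.1, -0.2, 0.4]
width: 85.4
grip_force: 0.0
scene (507, 'rect', (array([ 535.9, -296.3]), array([15.3, 90.3]), 19.7), 'pca ang', np.float64(109.8), 'z', np.float64(107.9)) strainer (481, 'rect', (array([525.6, 240.7]), array([66.9, 14.2]), 17.5), 'pca ang', np.float64(17.6), 'z', np.float64(88.7))
rim 295 ((535.4684448242188, -294.8431701660156), 45.79354476928711) 63.43817095580925
top (269, 'rect', (array([ 544. , -319.4]), array([14.3, 46.5]), 20.2), 'pca ang', np.float64(112.0), 'z', np.float64(110.1)) strainer (32, 'rect', (array([499.8, 225.6]), array([ 7.3, 15.7]), 69.7), 'pca ang', np.float64(166.7), 'z', np.float64(88.9))
rim 140 ((533.85546875, -316.47076416015625), 40.580909729003906) 65.05321888742056
```

View pics/both2.png

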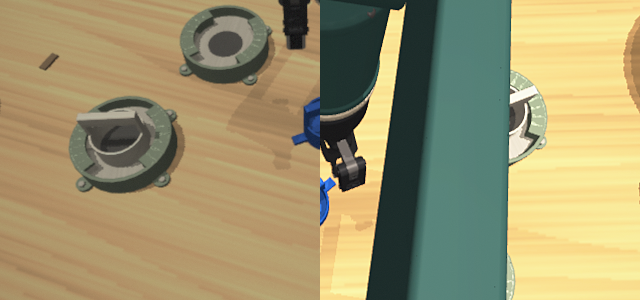

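The picture shows the sieve in the pan at (120,140), with its bar at (108,118) pointing across the tabs. The numbers agree: bar at 110° along the tab axis, bar top at 108–110 mm, centre within 3 mm, strainer unmoved. Handing in.

```bash
python3 -c "
from bench import sign_off;print(sign_off())"
```

```text
the job is handed in; nothing more can be done
None
```

The sieve sits flat on the seat of the rightmost receiver, twisted a quarter turn clockwise so its lugs are in line with the tabs. The arm has let go and is clear, the strainer has not moved, and I handed the job in at about 12.5 s; the hand-in returned no verdict.

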